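# Bring the swinging jar carrier to rest over the packing tray

## Task

Take the trolley by the rubber grip on its top, roll it along the rail so that the jar carrier hanging from it comes off the carton, and stop it centred over the open packing tray. Coming off the carton sets the carrier swinging: calm the swing by moving the trolley only, never touching the carrier and never letting it swing hard into its end stops or knock the carton, until it has hung practically level over the middle of the tray for a good four seconds. Then let go of the grip, leaving the trolley there and the carrier hanging level, with the other things on the table undisturbed.

Things in the scene. Friction and masses are not known exactly. Their poses are not given: they have to be found in the camera images.
- rail: Fixed overhead rail: a level steel bar 14 mm thick, axis 308 mm above the table, on two wooden posts (30 mm square, 325 mm high) 560 mm either side of the middle. Origin on the table under the middle of the bar; its y axis runs along the bar from the carton end to the tray end. Its place and direction vary.
- trolley (a joint): Position of the trolley along the rail in m: 0 at the start (160 mm from the rail's middle on the carton side), growing towards the tray along the rail's +y axis; end stops at -0.01 and 0.47. It rolls with about 1.2 N of friction and stays where it is left.
- trolley_grip (a point): Middle of the trolley's grip, a black rubber block 26 x 26 mm and 40 mm high standing on the trolley's flat top plate (44 mm across the rail, 60 mm along it). The point is 349 mm above the table, the grip's top 369 mm, the plate's top 329 mm. The grip is square to the rail. Nothing stands above it; take it from above.
- swing (a joint): Tilt of the carrier about its pivot in rad: 0 level, positive when its carton-side (rail -y) end is up. Starts at about 0.32, resting on the carton; stops at +-0.48. Nearly frictionless: a swing takes over a minute to die out. Free, its period is about 1.97 s (equivalent length 0.97 m): tilt acceleration = -10.1 /s2 x tilt + 1.03 /m x trolley acceleration (towards rail +y).
- carrier: Jar carrier hanging under the trolley, about 0.8 kg: a steel strip 406 mm long (along the rail), 70 mm wide, with two glass jars (74 mm wide, 105 mm high, brass lids) 155 mm either side of the pivot and crosswise foot rods (10 mm thick) at its ends, 200 mm either side of the pivot and 110 mm below it. Origin on the pivot, 195 mm above the table, under the grip; y along the strip.
- tray_mid (a point): Middle of the tray, at the height of its rim: an open shallow cardboard tray, 420 mm along the rail, 120 mm across and 25 mm high with one crosswise divider in the middle, fixed on the table under the rail. Where it stands along the rail varies. The carrier is to stop with its pivot straight above this point.
- carton: Full closed cardboard carton, 180 mm across the rail, 120 mm along it, 148 mm high, about 4 kg, loose under the rail's -y end; origin under its middle. At the start the carrier's -y foot rod rests on it 20 mm in from the edge and drops off, swinging, once the trolley has moved some 30 mm; with the trolley brought back below 0.04 the foot can hit the carton.
- jar: Bystander: loose glass jar, 72 mm wide, 120 mm high, standing beyond the rail; origin under its middle. Leave alone.
- band_stack: Bystander: loose stack of brass jar bands, 72 mm wide, 45 mm high; origin under its middle. Leave alone.
- lid_box: Bystander: loose white box, 80 x 110 x 50 mm high; origin under its middle. Leave alone.

How it is judged:
By the outcome, as a careful person would: the job done as asked, in the order asked, and still so for the second after the job is handed in, with the robot touching nothing.
It also fails if it takes over 48 s, if anything falls off the work surface, if the arm or the gripper's body presses on something with over 40 N, if the wrist force passes 120 N, or if a joint passes its speed limit or range.

## Robot

A 6-joint arm with a two-finger parallel gripper is mounted at the origin on the work surface. World frame = base frame: x ahead of the robot, y to its left, z up, the work surface at z = 0. Lengths are in mm, angles in rad, forces in N, time in s.
With the tool pointing down it reaches from about 250 to 725 mm from the base axis. Payload 4 kg.
Tool frame: the origin (TCP) lies on the centre line of the jaws, within the pads' length; the fingertips stand 25 mm ahead of it and the grasp point (between the pads) lies 6 mm ahead of it; z points along the fingers, y is the line along which they close (so a half turn about z gives the same grasp; the last joint's range is limited). The gripper opens to 85 mm and grips with 20 to 120 N. Pads are 22 mm wide; open, the fingers measure 114 mm over their backs; the gripper's body (76 mm by 85 mm) begins 54 mm behind the grasp point. The pads swing forward as they close: fully open they stand 13 mm farther back than shut.
Start: joints at [-1.321, 0.241, 0.005, 1.335, 0, 1.571], TCP at [123.603, -484.481, 256.306] pointing down, gripper open.
Joint ranges: [-2.72, 2.72], [-1.05, 1.87], [-1.09, 1.28], [-1.99, 2.15], [-1.42, 1.44], [-3.14, 3.14]. Speed limits (rad/s): [2.79, 2.79, 3.14, 3.14, 3.14, 3.14].

## Interface

Orientations are given as a unit quaternion [x, y, z, w].
In Python, from cell import * gives the robot as it stands.
- The arm moves only by the tool apply_moves, never from a script. Its arguments are lists of equal length, an entry for each row: "translation": the shift along the tool's x, y, z normalised to -1 to 1, where 1 is 0.12 m, a list of three; "spin": the turn about the tool's z normalised to -1 to 1, where 1 is 360 degrees; "hand": the opening, from -1 (shut) to 1 (fully open). In form: {"translation": [[dx, dy, dz], ...], "spin": [spin, ...], "hand": [hand, ...]}. A call has 1 to 12 rows; each row shifts and turns the commanded pose from where the row before left it, along the tool's axes as they then stand; what a row does not reach is not made up. A row lasts 1/12 s, in which the tool goes at most 41.7 mm and 7.16 degrees, less where a joint would pass 70% of its speed; a pose out of reach is approached as far as the arm can. A call with a number of a shift or a turn outside -1 to 1 is refused whole. A call with a gripper value outside its range is refused whole. The fingers move at their own pace and stop on an object; "force" is the grip in N (left out, the last holds). Time passes only in rows, so rows that do not move let the fingers close. It gives the time, the measured TCP pose, the force, the opening and the grip force at its end, in the units of the state.
- read_state(): the state, without advancing time (a new reading comes with each control period).
- camera(name): name is "side" or "top" or "wrist"; returns the picture (400x640x3 uint8, red, green, blue); there is no depth.
- calibration(name): a dict with "mtx" (3x3 intrinsics, pixels), "R" (3x3) and "t" (3): a world point X has camera coordinates R X + t. Camera axes: x right, y down, z forward; pixel columns grow to the right and rows downward; lengths in mm; the calibration is good to about 2 mm. A picture is of the moment at which its call begins: read the wrist's pose just before it. calibration takes no time and is no camera call; for the wrist camera it gives the pose at the moment of the call.
- close_job(): hands the job in; it is judged then, once.
The state is a dict: "clock": time; "qpos": joint angles; "joint_vel": joint speeds; "joint_efforts": joint torques, N m; "tool_pos": TCP position; "tool_rot": TCP orientation; "contact_force": force on the tool from outside, world axes, zero at the start; "torque": the same for the moment, N m; "grip_width": finger opening in mm; "grip_force": force on a finger pad.
Only numpy, scipy, OpenCV 4.12 (cv2) and the standard library are available. Lean on these libraries where they do the work, as an engineer would, in place of code of your own. Each camera call takes 0.05 s, during which the arm holds its last target. There are 200 camera calls.

## Working session

There is one attempt and no reset: what is moved stays moved. The work goes in short steps, Python scripts to look and compute and a tool call to move; the robot and the scene stay as the last step left them, time stands still between calls to the robot, and variables do not carry over. Pictures are saved under pics/ and viewed, at most 10 in all, crops included, and the job is handed in when it is done.

Besides the shell and the picture viewer there is one more tool, called after "Request:" as name([rows], argument=value, ...), one row to a line, values as JSON. apply_moves: Moves the arm, as the interface text tells. Scaled input: -1 to 1 covers 0.12 m each way for a shift and 360 degrees each way for a turn. Its arguments: {"type":"object","properties":{"translation":{"type":"array","items":{"type":"array","items":{"type":"number","minimum":-1,"maximum":1}}},"spin":{"type":"array","items":{"type":"number","minimum":-1,"maximum":1}},"hand":{"type":"array","items":{"type":"number"}},"force":{"type":"number"}},"required":["translation","spin","hand"]}

```bash
mkdir -p pics; ls
python3 - <<'E'
from cell import *
import cv2
for n in("top","side"):
    cv2.imwrite(f"pics/{n}0.png",camera(n)[:,:,::-1])
    c=calibration(n);print(n,c["mtx"].tolist(),c["R"].round(4).tolist(),c["t"])
s=read_state();print(s)
E
```

```text
pics
top [[369.63736629747694, 0.0, 322.9892401362236], [0.0, 369.63736629747694, 203.566301010465], [0.0, 0.0, 1.0]] [[0.02, -0.9997, -0.0112], [-0.9849, -0.0177, -0.1724], [0.1721, 0.0144, -0.985]] [ -96.21061445  635.64089943 1222.55497174]
side [[375.9995446221945, 0.0, 314.8059753820246], [0.0, 375.9995446221945, 198.46208822015308], [0.0, 0.0, 1.0]] [[0.4309, -0.9024, -0.0044], [-0.7308, -0.3461, -0.5884], [0.5294, 0.2567, -0.8086]] [-356.42322516  539.04836171  736.76058768]
{'clock': 0.1, 'qpos': array([-1.32098373e+00,  2.41319627e-01,  3.86915294e-03,  1.33518884e+00,
        3.69205279e-05,  1.57079399e+00]), 'joint_vel': array([ 0.00033503, -0.00250755,  0.00316254, -0.00014194, -0.00066173,
       -0.00054104]), 'joint_efforts': array([-9.25408385e-04, -3.73138261e+01,  2.53010005e+01,  1.08733994e-02,
       -7.10633822e-05, -7.35213746e-06]), 'tool_pos': array([ 123.49507599, -483.98270434,  255.51481691]), 'tool_rot': array([ 9.92208780e-01,  1.24582852e-01, -9.64839504e-05, -9.16615796e-04]), 'contact_force': array([-0.23012536,  0.44902969, -0.07004576]), 'torque': array([ 0.05144642, -0.04416047,  0.00084231]), 'grip_force': 0.0, 'grip_width': 85.5357745072787}
```

View pics/top0.png

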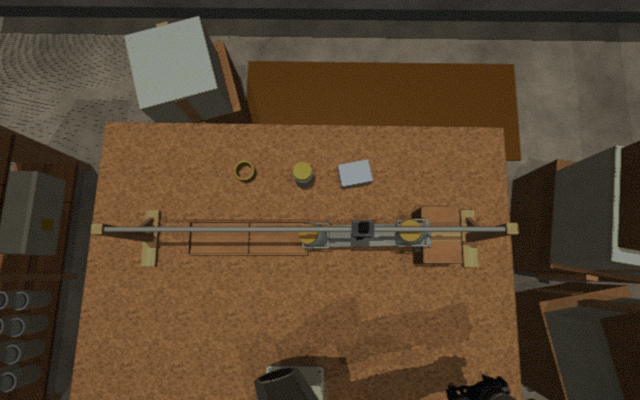

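View pics/side0.png

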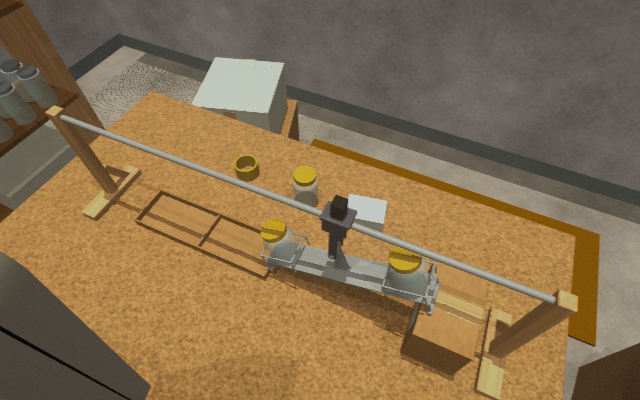

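The top view shows the rail from (97,229) to (517,229), the grip at (364,228), the tray divider at (249,238) and the carton at right (440,235). I'll enlarge these areas.

Run:
```python
import cv2,numpy as np
t=cv2.imread("pics/top0.png");s=cv2.imread("pics/side0.png")
def c(im,x,y,w,h,W,H): return cv2.resize(im[y:y+h,x:x+w],(W,H),interpolation=cv2.INTER_CUBIC)
a=c(t,180,210,160,56,800,280)                     # x5
b=np.hstack([c(t,345,210,40,40,320,320),c(t,85,215,30,30,240,320)[:, :],c(t,505,215,30,40,240,320)])
cv2.imwrite("pics/c1.png",np.vstack([a,b]))
a=c(s,130,185,150,95,800,507)
cv2.imwrite("pics/c2.png",a)
```

```text
(no output)
```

View pics/c1.png

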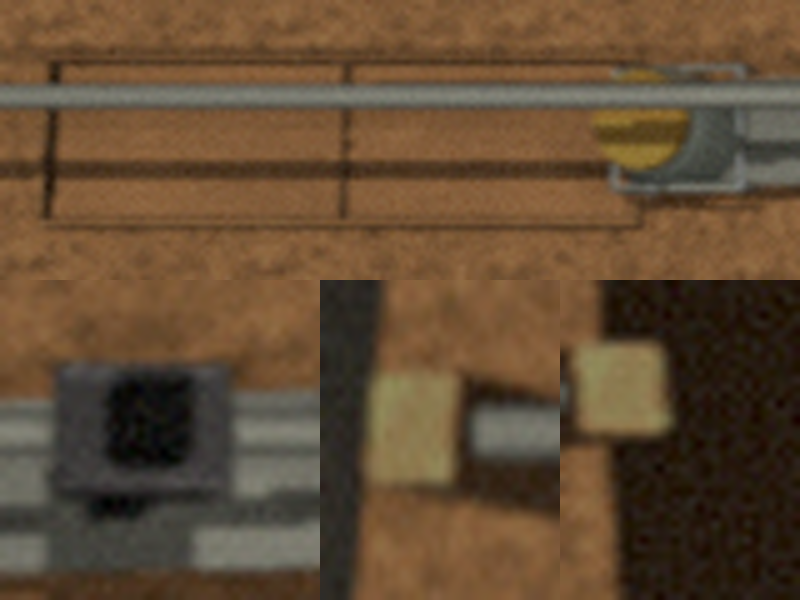

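View pics/c2.png

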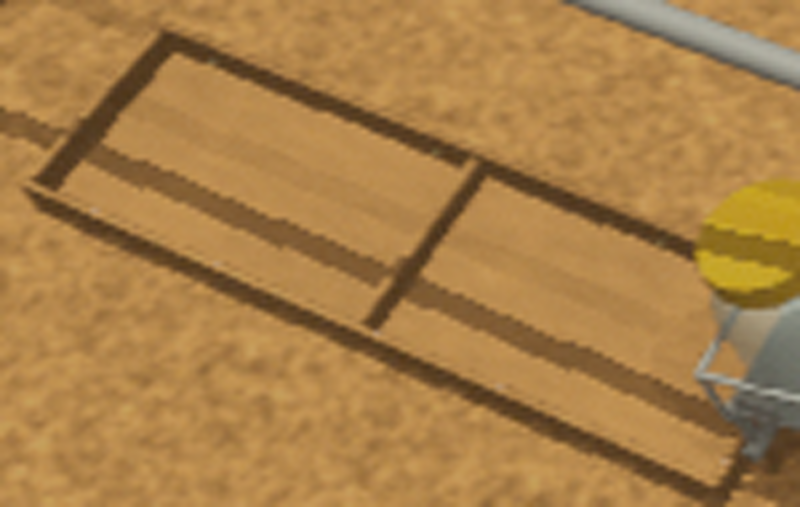

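The crops give me the tray divider ends in both views, the grip top, the plate and the post tops. Next I turn these into world positions.

```bash
cat > h.py <<'E'
from cell import *
import numpy as np,cv2
def ray(n,u,v,z):
    c=calibration(n);R,t=c["R"],c["t"]
    d=R.T@np.linalg.inv(c["mtx"])@[u,v,1];o=-R.T@t
    return o+d*(z-o[2])/d[2]
def tri(u1,u2):
    P=[]
    for n in("top","side"):
        c=calibration(n);P.append(c["mtx"]@np.c_[c["R"],c["t"]])
    X=cv2.triangulatePoints(P[0],P[1],np.array(u1,float).reshape(2,1),np.array(u2,float).reshape(2,1));return (X[:3]/X[3]).ravel()
E
python3 - <<'E'
from h import *
np.set_printoptions(precision=1,suppress=True)
c=calibration("top");print("cam",-c["R"].T@c["t"])
for l,u,v,z in [("postL",96.9,229.2,325),("postR",512.6,228.5,325),("div a",249.4,222.4,25),("div b",248.6,253.6,25),("corLfar",191,222.4,25),("corLnear",189.2,253.6,25),("corRnear",308,255,25),("griptop",363.6,227.6,369),("grip tl",358.5,221.9,369),("plate far",352,220.7,329),("plate r",374,220.7,329),("barL",100,229,308),("barR",505,229.5,308)]:
    print(l,ray("top",u,v,z))
for l,u,v,z in [("div a",219.6,215.9,25),("div b",200.1,245.9,25),("corLfar",161.5,191.6,25),("corLn",136.6,220.6,25),("corRn",266,276.9,25)]: print("side",l,ray("side",u,v,z))
print(tri((249.4,222.4),(219.6,215.9)),tri((248.6,253.6),(200.1,245.9)))
t=cv2.imread("pics/top0.png").astype(int)
for u in (120,180,220,280,400,450,480): print(u,t[220:240,u].sum(1))
E
```

```text
cam [ 417.5 -102.6 1312.7]
postL [508.9 520.6 325. ]
postR [ 531.7 -594.8  325. ]
div a [570.7 173.5  25. ]
div b [462.  170.4  25. ]
corLfar [566.9 379.5  25. ]
corLnear [458.  376.8  25. ]
corRnear [461.3 -35.5  25. ]
griptop [ 521.9 -193.9  369. ]
grip tl [ 536.3 -180.8  369. ]
plate far [ 544.2 -166.7  329. ]
plate r [ 545.3 -225.6  329. ]
barL [511.2 522.8 308. ]
barR [ 530.6 -582.7  308. ]
side div a [567.8 173.9  25. ]
side div b [464.9 166.8  25. ]
side corLfar [566.2 378.3  25. ]
side corLn [454.8 375.5  25. ]
side corRn [463.2 -37.   25. ]
[570.3 175.2  21.2] [463.8 169.   23.9]
120 [250 256 273 294 301 286 257 283 343 348 301 207 118 107 140  97 109 131
 191 253]
180 [226 231 258 299 273 254 253 302 342 360 307 239 251 262 251 265 260 258
 257 281]
220 [198 224 165 253 291 285 264 294 355 354 315 235 231 251 276 261 266 281
 266 280]
280 [197 205 168 238 271 247 225 302 365 381 309 239 242 267 266 272 293 270
 289 278]
400 [315 236 195 228 242 244 220 298 366 368 301 203 155 193 243 260 208 159
 156 166]
450 [289 287 241 252 239 231 247 306 349 348 301 259 316 325 348 350 259 238
 234 267]
480 [256 281 293 287 272 264 237 284 348 352 312 170 120 104 109 109  79 104
  88 119]
```

Request:
apply_moves([
  [0,0,-0.3],
  [0,0,-0.3],
  [0,0,-0.3],
  [0,0,-0.3],
  [0,0,-0.3],
  [0.225,-0.156,0],
  [0.225,-0.156,0],
  [0.225,-0.156,0],
  [0.225,-0.156,0],
  [0.225,-0.156,0],
  [0.225,-0.156,0],
  [0.225,-0.156,0],
], spin=[0.01835,0.01835,0,0,0,0,0,0,0,0,0,0], hand=[1,1,1,1,1,1,1,1,1,1,1,1])

```text
clock: 1.1
tool_pos: [311.0, -348.6, 436.0]
tool_rot: [1.0, 0.01, -0.0, -0.0]
contact_force: [-0.0, -0.4, -0.6]
grip_width: 85.0
grip_force: 0.0
```

Request:
apply_moves([
  [0.225,-0.156,0],
  [0.225,-0.156,0],
  [0.225,-0.156,0],
  [0.225,-0.156,0],
  [0.225,-0.156,0],
  [0.225,-0.156,0],
  [0.225,-0.156,0],
  [0.225,-0.156,0],
  [0,0,0],
  [0,0,0],
], spin=[0,0,0,0,0,0,0,0,0,0], hand=[1,1,1,1,1,1,1,1,1,1])

```text
clock: 1.93
tool_pos: [524.3, -194.7, 434.6]
tool_rot: [1.0, 0.011, -0.001, -0.0]
contact_force: [-0.1, -0.6, 0.1]
grip_width: 85.5
grip_force: 0.0
```

Run:
```python
from h import *
import cv2
s=read_state();print(s["clock"],s["tool_pos"],s["tool_rot"])
cv2.imwrite("pics/w1.png",camera("wrist")[:,:,::-1])
c=calibration("wrist");p=c["mtx"]@(c["R"]@np.array([523,-195.8,369])+c["t"]);print(p/p[2]);print(-c["R"].T@c["t"]);print(c["R"].round(2))
```

```text
1.9333 [ 524.27908309 -194.68699593  434.55087558] [ 9.99935358e-01  1.12634693e-02 -1.48213775e-03 -4.65492433e-04]
[321.68767561 241.08959494   1.        ]
[ 602.1972638  -194.43797441  552.21857864]
[[ 0.02 -1.   -0.  ]
 [-0.95 -0.02  0.31]
 [-0.31 -0.01 -0.95]]
```

View pics/w1.png

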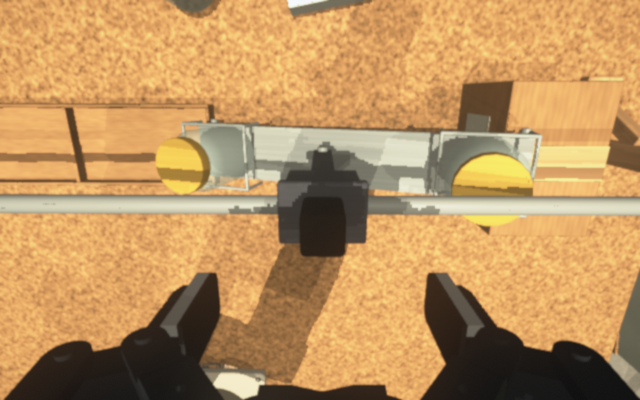

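The wrist view shows both lids clearly (183,165) and (492,188), the grip top around (323,233) and the bar at row about 204. I'll check the grip's x more closely before descending.

Run:
```python
from h import *
np.set_printoptions(precision=1,suppress=True)
for l,u,v,z in [("bar",150,204,315),("bar",450,205,315),("gripnearL",301,255,369),("gripnearR",346,255,369),("plate nearL",279,241,329),("plate nearR",366,242,329),("plate farL",279,180,329),("lidL",183,165,285),("lidR",492,188,285),("div",71,106,25),("div",83,182,25)]: print(l,ray("wrist",u,v,z))
im=cv2.imread("pics/w1.png").astype(int)
for u in(120,180,200,420,600): print(u,im[192:218,u].sum(1))
print(im[195:260,323].sum(1))
```

```text
bar [525.4 -75.5 315. ]
bar [ 528.9 -285.5  315. ]
gripnearL [ 514.2 -184.2  369. ]
gripnearR [ 514.7 -209.7  369. ]
plate nearL [ 505.2 -167.   329. ]
plate nearR [ 505.7 -226.3  329. ]
plate farL [ 547.8 -167.7  329. ]
lidL [547.4 -89.6 285. ]
lidR [ 534.1 -327.7  285. ]
div [576.3 164.   25. ]
div [464.6 167.7  25. ]
120 [481 487 434 367 390 440 485 524 555 578 598 613 627 633 631 610 596 599
 587 557 516 461 429 423 421 438]
180 [566 559 503 396 389 437 483 523 555 580 603 624 643 656 655 647 632 615
 596 570 536 503 496 501 507 501]
200 [539 539 485 391 384 431 478 518 553 579 603 626 646 660 661 649 633 617
 597 574 540 518 528 544 539 537]
420 [660 604 513 430 370 404 464 513 557 596 627 650 674 696 699 681 649 592
 497 428 401 390 394 437 488 526]
600 [547 544 531 491 413 369 408 461 512 554 585 611 628 640 649 653 653 650
 644 632 616 584 547 530 532 518]
[157 138 112  95  92  93  92  94  93  93  92  91  90  92  92  94  92  90
  92  93  93  97  96  96  96  95  97  95  96  96  98  97  95  95  98  97
 100  98  96  98 101  99  99 100  99  98  99  99 101  99  99  99 102  99
 101 102 101 102 103 104 112 148 205 242 257]
```

Request:
apply_moves([
  [0.006,0.014,0.2],
  [0,0,0.2],
  [0,0,0.2],
  [0,0,0.038],
  [0,0,0],
  [0,0,0],
  [0,0,0],
  [0,0,0],
  [0,0,0],
  [0,0,0],
  [0,0,0],
  [0,0,0],
], spin=[0,0,0,0,0,0,0,0,0,0,0,0], hand=[1,1,1,1,1,-1,-1,-1,-1,-1,-1,-1], force=60)

```text
clock: 2.98
tool_pos: [524.3, -197.6, 361.0]
tool_rot: [1.0, 0.01, 0.001, 0.0]
contact_force: [0.1, 0.4, 5.2]
grip_width: 25.3
grip_force: 61.3
```

Run:
```python
from h import *
s=read_state();print(s["clock"],s["tool_pos"],s["tool_rot"],s["grip_width"],s["grip_force"],s["contact_force"],s["torque"])
w=camera("wrist");t=camera("side")
cv2.imwrite("pics/w2.png",np.vstack([w,t])[:,:,::-1][:, :])
cv2.imwrite("pics/w2v.png",cv2.resize(np.vstack([w,t])[:,:,::-1],(480,600)))
```

```text
2.9833 [ 524.33147194 -197.56787386  361.03645452] [9.99952193e-01 9.69550901e-03 1.23030694e-03 3.08836639e-04] 25.343244823208707 61.26832723617554 [0.09070825 0.43901895 5.20858348] [0.31049516 0.10078943 0.01436129]
```

View pics/w2v.png

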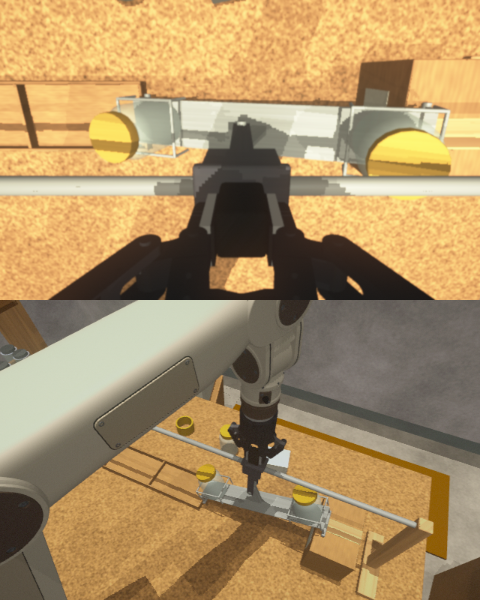

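The grasp holds at 25.3 mm width. The wrist view shows both lids, so it will serve as the tilt sensor. Next I calibrate that sensor and plan the motion.

```bash
cat >> h.py <<'E'
from scipy.optimize import lsq_linear,least_squares
W=np.sqrt(10.1);D=1/12
def lids(im):
    h=cv2.cvtColor(im,cv2.COLOR_RGB2HSV)
    m=cv2.inRange(h,(20,170,60),(34,255,255));m=cv2.morphologyEx(m,cv2.MORPH_OPEN,np.ones((3,3)))
    m=cv2.morphologyEx(m,cv2.MORPH_CLOSE,np.ones((25,5)))
    n,_,st,_=cv2.connectedComponentsWithStats(m)
    b=sorted([s for s in st[1:] if s[4]>800],key=lambda s:-s[4])[:2]
    return sorted([(s[0]+s[2]/2,s[1]+s[3]/2,int(s[2]),int(s[3])) for s in b])
U=np.array([-.019,.9998,0])
def proj(th,h,c,P):
    o=[]
    for s in(155,-155):
        X=P+U*(s*np.cos(th)+h*np.sin(th))+np.array([0,0,-s*np.sin(th)+h*np.cos(th)])
        p=c["mtx"]@(c["R"]@X+c["t"]);o+=[p[0]/p[2],p[1]/p[2]]
    return np.array(o)
def plan(x0,xf,th,w,n,v0=0,vmax=.35,t0=0,xend=True,smooth=True):
    """impulse model; free from t0 (s before row 0 if >0) ; returns v per row (m/s)"""
    T=n*D; ti=np.arange(n+1)*D
    # dv = B v - v0 e0 ; final v=0
    B=np.zeros((n+1,n))
    for i in range(n): B[i,i]+=1;B[i+1,i]-=1
    e=np.zeros(n+1);e[0]=-v0
    s=1.03/W*np.sin(W*(T-ti));c=1.03*np.cos(W*(T-ti))
    Th=th*np.cos(W*T)+w/W*np.sin(W*T);Om=-th*W*np.sin(W*T)+w*np.cos(W*T)
    K=1e3
    A=np.vstack([B,.05*np.eye(n),K*(s@B),K*(c@B)/W,K*np.ones(n)*D])
    b=np.r_[-e,np.zeros(n),-K*(Th+s@e),-K*(Om+c@e)/W,K*(xf-x0)]
    r=lsq_linear(A,b,(-vmax,vmax));v=r.x
    dv=B@v+e;tt=np.linspace(0,T,200)
    TH=[th*np.cos(W*t)+w/W*np.sin(W*t)+sum(1.03/W*np.sin(W*(t-a))*d for a,d in zip(ti,dv) if a<t) for t in tt]
    return v,np.array(TH),x0+np.cumsum(v)*D
E
python3 - <<'E'
from h import *
np.set_printoptions(precision=3,suppress=True,linewidth=150)
s=read_state();L=lids(camera("wrist"));c=calibration("wrist");print(L)
z=np.array([L[0][0],L[0][1],L[1][0],L[1][1]])
P=np.array([s["tool_pos"][0],s["tool_pos"][1],195.])
r=least_squares(lambda p:proj(p[0],p[1],c,P+[p[2],0,0])-z,[.32,80,0]);print(r.x,r.fun)
for n in(36,42,48):
    t=.5*D
    v,TH,X=plan(.036,.3685,.32*np.cos(W*t),-.32*W*np.sin(W*t),n,v0=.144)
    print(n,"th",TH.min(),TH.max(),TH[-1],"x",X.min(),X.max(),X[-1]);print((-v*D/.12))
E
```

```text
[]Traceback (most recent call last):
  File "<stdin>", line 4, in <module>
IndexError: list index out of range
```

Run:
```python
from h import *
im=cv2.imread("pics/w2.png")[:400];h=cv2.cvtColor(im,cv2.COLOR_BGR2HSV)
for u,v in((151,170),(151,195),(151,184),(540,220),(540,190),(540,205),(60,250),(300,260),(560,90)): print(u,v,h[v,u])
```

```text
151 170 [ 25 154 253]
151 195 [ 19 168 187]
151 184 [ 25 153 253]
540 220 [ 19 165 168]
540 190 [ 29 137 253]
540 205 [ 25 153 253]
60 250 [ 27  24 233]
300 260 [13 68 34]
560 90 [ 18 131 248]
```

```bash
sed -i 's/    m=cv2.inRange(h,(20,170,60),(34,255,255));/    m=cv2.inRange(h,(22,115,80),(34,255,255))|cv2.inRange(h,(17,150,80),(34,255,255));/' h.py
python3 - <<'E'
from h import *
np.set_printoptions(precision=3,suppress=True,linewidth=150)
s=read_state();c=calibration("wrist");L=lids(cv2.imread("pics/w2.png")[:400,:,::-1].copy());print(L)
z=np.array([L[0][0],L[0][1],L[1][0],L[1][1]])
P=np.array([s["tool_pos"][0],s["tool_pos"][1],195.])
r=least_squares(lambda p:proj(p[0],p[1],c,P+[p[2],0,0])-z,[.32,80,0]);print(r.x,r.fun)
for n in(36,42,48):
    t=.5*D
    v,TH,X=plan(.036,.3685,.32*np.cos(W*t),-.32*W*np.sin(W*t),n,v0=.144)
    print(n,"th",TH.min(),TH.max(),TH[-1],"x",X.min(),X.max(),X[-1]);print((-v*D/.12))
E
```

```text
[(np.float64(151.0), np.float64(183.0), 66, 68), (np.float64(545.5), np.float64(203.5), 113, 63)]
[ 0.286 18.528  7.774] [-2.485 -5.7   -5.122  3.452]
36 th -0.251813307050849 0.3171985416021559 -3.133868329840972e-07 x 0.045631583923879775 0.429418815881992 0.3684999408593605
[-0.08  -0.076 -0.086 -0.107 -0.136 -0.169 -0.201 -0.227 -0.242 -0.243 -0.243 -0.243 -0.243 -0.243 -0.23  -0.201 -0.157 -0.105 -0.048  0.009  0.061
  0.104  0.135  0.152  0.154  0.142  0.116  0.081  0.039 -0.005 -0.046 -0.079 -0.101 -0.106 -0.092 -0.057]
42 th -0.27064846098937617 0.3171985416021559 3.629813780103852e-08 x 0.04626805815187564 0.3685000077439489 0.3685000077439489
[-0.086 -0.081 -0.086 -0.098 -0.115 -0.136 -0.158 -0.179 -0.195 -0.206 -0.21  -0.205 -0.192 -0.17  -0.141 -0.107 -0.068 -0.028  0.012  0.048  0.079
  0.103  0.118  0.124  0.12   0.107  0.085  0.058  0.025 -0.01  -0.045 -0.077 -0.104 -0.126 -0.139 -0.144 -0.14  -0.128 -0.109 -0.084 -0.056 -0.027]
48 th -0.2738095264848413 0.3171985416021559 1.4716700097450186e-07 x 0.04633220110283742 0.38122173098086426 0.3685000076774388
[-0.086 -0.082 -0.086 -0.097 -0.114 -0.133 -0.154 -0.173 -0.188 -0.199 -0.202 -0.197 -0.184 -0.164 -0.136 -0.103 -0.067 -0.029  0.009  0.043  0.072
  0.094  0.108  0.113  0.109  0.096  0.076  0.049  0.017 -0.016 -0.049 -0.081 -0.107 -0.128 -0.141 -0.146 -0.143 -0.132 -0.115 -0.092 -0.066 -0.04
 -0.015  0.006  0.022  0.03   0.029  0.019]
```

Request:
apply_moves([
  [0,-0.1,0],
  [0,-0.1,0],
  [0,-0.1,0],
  [0,-0.086,0],
  [0,-0.081,0],
  [0,-0.086,0],
  [0,-0.098,0],
  [0,-0.115,0],
  [0,-0.136,0],
  [0,-0.158,0],
  [0,-0.179,0],
  [0,-0.195,0],
], spin=[0,0,0,0,0,0,0,0,0,0,0,0], hand=[-1,-1,-1,-1,-1,-1,-1,-1,-1,-1,-1,-1])

```text
clock: 4.13
tool_pos: [521.1, -25.6, 361.0]
tool_rot: [1.0, 0.009, 0.002, 0.001]
contact_force: [1.7, -1.9, 5.7]
grip_width: 25.4
grip_force: 61.4
```

Request:
apply_moves([
  [0,-0.206,0],
  [0,-0.21,0],
  [0,-0.205,0],
  [0,-0.192,0],
  [0,-0.17,0],
  [0,-0.141,0],
  [0,-0.107,0],
  [0,-0.068,0],
  [0,-0.028,0],
  [0,0.012,0],
  [0,0.048,0],
  [0,0.079,0],
], spin=[0,0,0,0,0,0,0,0,0,0,0,0], hand=[-1,-1,-1,-1,-1,-1,-1,-1,-1,-1,-1,-1])

```text
clock: 5.13
tool_pos: [518.8, 53.8, 361.5]
tool_rot: [0.998, 0.054, -0.002, -0.024]
contact_force: [-1.9, 1.1, 5.2]
grip_width: 25.1
grip_force: 112.4
```

Request:
apply_moves([
  [0,0.103,0],
  [0,0.118,0],
  [0,0.124,0],
  [0,0.12,0],
  [0,0.107,0],
  [0,0.085,0],
  [0,0.058,0],
  [0,0.025,0],
  [0,-0.01,0],
  [0,-0.045,0],
  [0,-0.077,0],
  [0,-0.104,0],
], spin=[0,0,0,0,0,0,0,0,0,0,0,0], hand=[-1,-1,-1,-1,-1,-1,-1,-1,-1,-1,-1,-1])

```text
clock: 6.13
tool_pos: [520.1, -9.0, 361.5]
tool_rot: [0.998, 0.052, -0.005, -0.023]
contact_force: [-16.0, -1.2, 13.2]
grip_width: 25.6
grip_force: 110.3
```

Request:
apply_moves([
  [0,-0.126,0],
  [0,-0.139,0],
  [0,-0.144,0],
  [0,-0.14,0],
  [0,-0.128,0],
  [0,-0.109,0],
  [0,-0.084,0],
  [0,-0.056,0],
  [0,-0.027,0],
  [0,0,0],
  [0,0,0],
], spin=[0,0,0,0,0,0,0,0,0,0,0], hand=[-1,-1,-1,-1,-1,-1,-1,-1,-1,-1,-1])

```text
clock: 7.05
tool_pos: [517.0, 88.3, 362.3]
tool_rot: [0.997, 0.07, -0.002, -0.032]
contact_force: [8.5, 0.9, -10.0]
grip_width: 25.4
grip_force: 123.7
```

```bash
cat > meas.py <<'E'
from h import *
import sys
np.set_printoptions(precision=3,suppress=True,linewidth=150)
n=int(sys.argv[1]);tag=sys.argv[2];T=[];Z=[]
for i in range(n):
    T.append(read_state()["clock"]);im=camera("wrist")
    if i==0: cv2.imwrite(f"pics/{tag}.png",im[:,:,::-1])
    L=lids(im);Z.append(sum(L,()) if len(L)==2 else [np.nan]*8)
T=np.array(T);Z=np.array(Z,float)
np.savez(f"{tag}.npz",T=T,Z=Z)
print(np.c_[T,Z][::3])
s=read_state();print(s["clock"],s["tool_pos"],s["tool_rot"],s["contact_force"],s["grip_width"])
E
python3 meas.py 24 m1
```

```text
[[  7.05 137.5  166.5   85.    77.   541.   222.5   94.    77.  ]
 [  7.2  139.   166.5   82.    77.   542.   223.5   94.    77.  ]
 [  7.35 140.   166.5   82.    77.   542.   223.5   94.    77.  ]
 [  7.5  138.5  166.5   83.    77.   542.   205.    94.   114.  ]
 [  7.65 136.5  165.    85.    80.   541.5  222.5   95.    77.  ]
 [  7.8  136.   167.    84.    76.   539.   221.5   92.    77.  ]
 [  7.95 134.5  167.    85.    76.   538.5  221.    91.    78.  ]
 [  8.1  133.5  167.5   87.    75.   537.5  220.5   91.    77.  ]]
8.25 [516.96   88.284 362.26 ] [ 0.997  0.07  -0.002 -0.032] [ 7.887  0.164 -9.055] 25.290604605551252
```

Run:
```python
from h import *
np.set_printoptions(precision=3,suppress=True,linewidth=150)
s=read_state()
for k in("qpos","joint_vel","joint_efforts","contact_force","torque","tool_rot"): print(k,s[k])
cv2.imwrite("pics/s3.png",np.hstack([cv2.resize(camera(n),(400,250)) for n in("side","top")])[:,:,::-1])
```

```text
qpos [0.135 0.274 0.32  1.617 0.065 3.136]
joint_vel [-0.001 -0.003 -0.001  0.001 -0.    -0.001]
joint_efforts [  0.435 -44.745  25.953   3.699   2.4    -0.172]
contact_force [ 7.887  0.164 -9.055]
torque [-1.816 -2.381 -0.274]
tool_rot [ 0.997  0.07  -0.002 -0.032]
```

View pics/s3.png

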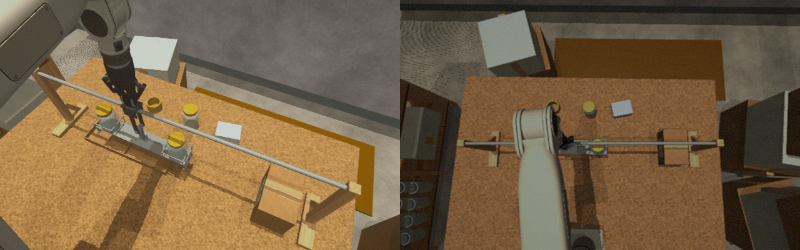

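View pics/m1.png

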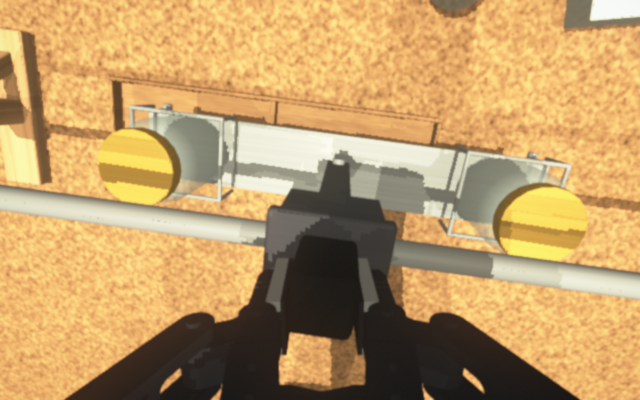

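Joint 6 has reached its range limit (3.14), so this grasp cannot go on to the tray. The carrier is nearly calm and the trolley stays where it is left, so I'll release and regrasp with a half turn, which puts joint 6 near 0.

Request:
apply_moves([
  [0,0,0],
  [0,0,0],
  [0,0,0],
  [0,0,0],
  [0,0,0],
  [0,0,-0.2],
  [0,0,-0.2],
  [0,0,-0.2],
  [0,0,0],
], spin=[0,0,0,0,0,0,0,0,-0.015], hand=[1,1,1,1,1,1,1,1,1])

```text
clock: 9.1
tool_pos: [516.3, 84.3, 441.6]
tool_rot: [0.993, 0.117, 0.004, -0.033]
contact_force: [-0.3, 0.3, 0.1]
grip_width: 85.2
grip_force: 0.0
```

Run:
```python
from h import *
np.set_printoptions(precision=4,suppress=True,linewidth=150)
s=read_state()
for k in("clock","qpos","tool_pos","contact_force","tool_rot"): print(k,s[k])
from scipy.spatial.transform import Rotation as Ro
print(Ro.from_quat(s["tool_rot"]).as_matrix())
```

```text
clock 9.1
qpos [0.127  0.2957 0.5555 1.8229 0.0655 3.0352]
tool_pos [516.3445  84.3106 441.5848]
contact_force [-0.2927  0.2939  0.0994]
tool_rot [ 0.9926  0.1165  0.0035 -0.0328]
[[ 0.9728  0.2315 -0.0007]
 [ 0.2311 -0.9707  0.0659]
 [ 0.0146 -0.0643 -0.9978]]
```

Request:
apply_moves([
  [0,0,0],
  [0,0,0],
  [0,0,0],
  [0,0,0],
  [0,0,0],
  [0,0,0],
  [0,0,0],
  [0,0,0],
  [0,0,0],
  [0,0,0],
  [0,0,0],
  [0,0,0],
], spin=[-0.018,-0.018,-0.018,-0.018,-0.018,-0.018,-0.018,-0.018,-0.018,-0.018,-0.018,-0.018], hand=[1,1,1,1,1,1,1,1,1,1,1,1])

```text
clock: 10.1
tool_pos: [515.5, 84.4, 436.7]
tool_rot: [0.698, 0.715, 0.02, -0.026]
contact_force: [1.2, 0.1, -0.2]
grip_width: 85.5
grip_force: 0.0
```

Run:
```python
from h import *
np.set_printoptions(precision=4,suppress=True,linewidth=150)
s=read_state()
for k in("clock","qpos","tool_pos","contact_force"): print(k,s[k])
from scipy.spatial.transform import Rotation as Ro
M=Ro.from_quat(s["tool_rot"]).as_matrix();print(M)
w=camera("wrist");c=calibration("wrist")
def px(X): p=c["mtx"]@(c["R"]@np.array(X,float)+c["t"]);return (p/p[2])[:2]
print(px([519,89,369]),px([506,76,369]),px([532,102,369]))
g=cv2.imread("pics/x.png")
cv2.imwrite("pics/w4.png",np.vstack([w,cv2.resize(camera("side")[:,:,:],(640,400))])[:,:,::-1][::1])
cv2.imwrite("pics/w4v.png",cv2.resize(cv2.imread("pics/w4.png"),(480,600)))
```

```text
clock 10.1
qpos [0.1274 0.2978 0.5455 1.8189 0.0655 1.674 ]
tool_pos [515.5439  84.4206 436.7144]
contact_force [ 1.2077  0.1057 -0.1959]
[[-0.0239  0.9997 -0.0087]
 [ 0.9976  0.0244  0.0648]
 [ 0.065  -0.0071 -0.9979]]
[328.3064 238.207 ] [304.8425 259.1589] [352.5222 216.5837][ WARN:0@0.567] global loadsave.cpp:275 findDecoder imread_('pics/x.png'): can't open/read file: check file path/integrity
```

View pics/w4v.png

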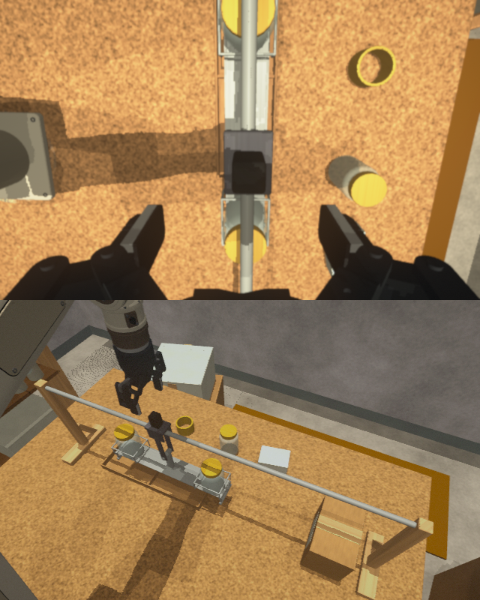

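The grip top's centre is near (332,233) in the wrist view, about 2 mm further in x than expected. I'll descend with that correction and grip.

Request:
apply_moves([
  [-0.004,0.047,0.12],
  [0,0,0.18],
  [0,0,0.18],
  [0,0,0.168],
  [0,0,0],
  [0,0,0],
  [0,0,0],
  [0,0,0],
  [0,0,0],
  [0,0,0],
  [0,0,0],
  [0,0,0],
], spin=[0,0,0,0,0,0,0,0,0,0,0,0], hand=[1,1,1,1,1,-1,-1,-1,-1,-1,-1,-1], force=80)

```text
clock: 11.2
tool_pos: [520.5, 88.7, 360.1]
tool_rot: [0.7, 0.713, 0.02, -0.025]
contact_force: [-4.0, -0.1, 6.3]
grip_width: 24.7
grip_force: 83.5
```

```bash
cat > side.py <<'E'
from h import *
import sys
np.set_printoptions(precision=2,suppress=True,linewidth=150)
def blobs(im):
    h=cv2.cvtColor(im,cv2.COLOR_RGB2HSV)
    m=cv2.inRange(h,(22,140,70),(34,255,255));m=cv2.morphologyEx(m,cv2.MORPH_OPEN,np.ones((2,2)));m=cv2.morphologyEx(m,cv2.MORPH_CLOSE,np.ones((7,3)))
    n,_,st,c=cv2.connectedComponentsWithStats(m)
    return [(*c[i],int(st[i][2]),int(st[i][3]),int(st[i][4])) for i in range(1,n) if 80<st[i][4]<3000]
if __name__=="__main__":
    s=read_state()
    for k in("clock","qpos","tool_pos","tool_rot","contact_force","torque","grip_width","grip_force"): print(k,s[k])
    for n in("side","wrist"):
        im=camera(n);cv2.imwrite(f"pics/{sys.argv[1]}_{n}.png",im[:,:,::-1])
        for b in blobs(im): print(n,np.array(b))
E
python3 side.py g2
```

```text
clock 11.2
qpos [0.13 0.28 0.32 1.61 0.06 1.69]
tool_pos [520.54  88.71 360.1 ]
tool_rot [ 0.7   0.71  0.02 -0.03]
contact_force [-3.98 -0.06  6.32]
torque [-0.07  0.47  0.03]
grip_width 24.709093380421127
grip_force 83.46367478370667
side [305.23 175.06  23.    17.   315.  ]
side [166.55 178.19  26.    19.   355.  ]
side [281.09 220.3   27.    24.   483.  ]
wrist [296.06  10.96  24.    29.   480.  ]
wrist [349.68  11.23  28.    31.   540.  ]
wrist [528.71  86.05  62.    64.   857.  ]
wrist [ 519.77  281.64   57.     52.   2298.  ]
wrist [345.38 377.09  22.    25.   362.  ]
wrist [301.12 378.59  20.    26.   360.  ]
```

```bash
cat > sw.py <<'E'
from side import *
def measure(n):
    T=[];Z=[]
    for i in range(n):
        T.append(read_state()["clock"]);B=[b for b in blobs(camera("side")) if 250<b[4]<700]
        Z.append([b[:2] for b in B])
    s=read_state();c=calibration("side")
    P=s["tool_pos"].copy()+[0,0.7,0];P[2]=195
    g=proj(0,75,c,P);zz=[]
    for z in Z:
        z=np.array(z);r=[]
        for e in(g[:2],g[2:]):
            d=np.linalg.norm(z-e,axis=1);r+=list(z[d.argmin()] if d.min()<40 else [np.nan]*2)
        zz.append(r)
    return np.array(T),np.array(zz),s,c,P
def tilt(zz,c,P,h,dx,dy,dz):
    return np.array([least_squares(lambda p:proj(p[0],h,c,P+[dx,dy,dz])-z,[0.]).x[0] for z in zz])
def fit(T,th,t1):
    A=np.c_[np.cos(W*(T-t1)),np.sin(W*(T-t1)),np.ones_like(T)]
    r,*_=np.linalg.lstsq(A,th,rcond=None);return r,(A@r-th).std()
if __name__=="__main__":
    T,zz,s,c,P=measure(int(sys.argv[1]))
    print(zz[::4])
    f=least_squares(lambda p:(np.array([proj(p[0],p[1],c,P+[p[2],p[3],0]) for _ in[0]])-zz.mean(0)).ravel(),[0,75,0,0]);print("th,h,dx,dy",f.x,f.fun)
    th=tilt(zz,c,P,f.x[1],f.x[2],f.x[3],0);t1=s["clock"];r,e=fit(T,th,t1)
    print(np.array(th).round(4));print("t",t1,"th",r[0],"w",r[1]*W,"off",r[2],"amp",np.hypot(r[0],r[1]),"res",e,s["tool_pos"])
E
python3 sw.py 26
```

```text
[[166.64 178.3  280.93 220.18]
 [166.45 177.92 281.19 220.61]
 [166.32 177.14 281.65 221.66]
 [165.95 176.37 281.95 222.5 ]
 [165.65 175.51 282.11 223.41]
 [165.83 175.48 282.37 223.63]
 [165.65 175.66 282.17 223.25]]
th,h,dx,dy [-0.01 24.25 -0.94 -1.27] [-0. -0.  0.  0.]
[ 0.04  0.04  0.04  0.04  0.03  0.03  0.02  0.02  0.01 -0.   -0.   -0.01 -0.01 -0.02 -0.03 -0.03 -0.03 -0.04 -0.04 -0.04 -0.04 -0.03 -0.03 -0.03
 -0.03 -0.02]
t 12.6 th -0.018261159024158244 w 0.11117722416785018 off 0.0010743737552536595 amp 0.0394622534968669 res 0.0018612037743009381 [520.52  88.72 360.06]
```

Run:
```python
from h import *
np.set_printoptions(precision=3,suppress=True,linewidth=150)
from scipy.spatial.transform import Rotation as Ro
M=Ro.from_quat(read_state()["tool_rot"]).as_matrix();k=M.T@U;print(k)
th,w=-.0183,.1112;L=.03
th,w=th*np.cos(W*L)+w/W*np.sin(W*L),w*np.cos(W*L)-th*W*np.sin(W*L)
for n in(24,30):
    v,TH,X=plan(0,.0815,th,w,n);print(n,TH.min(),TH.max(),X.min(),X.max());d=v*D/.12
    for r in d.round(3): print([float((r*k[0]).round(3)),0,float((r*k[2]).round(4))],end=", ")
    print()
```

```text
[ 0.998 -0.001  0.064]
24 -0.028014753068513715 0.046454632623166604 0.0013903022922353695 0.08149997449004576
[0.012, 0, 0.0008], [0.018, 0, 0.0012], [0.021, 0, 0.0014], [0.021, 0, 0.0014], [0.018, 0, 0.0012], [0.014, 0, 0.0009], [0.01, 0, 0.0006], [0.006, 0, 0.0004], [0.004, 0, 0.0003], [0.003, 0, 0.0002], [0.005, 0, 0.0003], [0.01, 0, 0.0006], [0.016, 0, 0.001], [0.024, 0, 0.0015], [0.033, 0, 0.0021], [0.043, 0, 0.0028], [0.052, 0, 0.0033], [0.059, 0, 0.0038], [0.064, 0, 0.0041], [0.065, 0, 0.0042], [0.062, 0, 0.004], [0.054, 0, 0.0035], [0.041, 0, 0.0026], [0.023, 0, 0.0015], 
30 -0.01959941366106958 0.03836608799107809 -0.0015972415585509133 0.0814999946910277
[0.0, 0, 0.0], [-0.001, 0, -0.0001], [-0.002, 0, -0.0001], [-0.003, 0, -0.0002], [-0.003, 0, -0.0002], [-0.003, 0, -0.0002], [-0.002, 0, -0.0001], [-0.0, 0, -0.0], [0.003, 0, 0.0002], [0.007, 0, 0.0005], [0.012, 0, 0.0008], [0.018, 0, 0.0012], [0.024, 0, 0.0015], [0.031, 0, 0.002], [0.037, 0, 0.0024], [0.043, 0, 0.0028], [0.048, 0, 0.0031], [0.051, 0, 0.0033], [0.054, 0, 0.0035], [0.054, 0, 0.0035], [0.053, 0, 0.0034], [0.051, 0, 0.0033], [0.047, 0, 0.003], [0.042, 0, 0.0027], [0.036, 0, 0.0023], [0.029, 0, 0.0019], [0.022, 0, 0.0014], [0.016, 0, 0.001], [0.01, 0, 0.0006], [0.004, 0, 0.0003],
```

Using the 24-row plan.

Request:
apply_moves([
  [0.012,0,0.0008],
  [0.018,0,0.0012],
  [0.021,0,0.0014],
  [0.021,0,0.0014],
  [0.018,0,0.0012],
  [0.014,0,0.0009],
  [0.01,0,0.0006],
  [0.006,0,0.0004],
  [0.004,0,0.0003],
  [0.003,0,0.0002],
  [0.005,0,0.0003],
  [0.01,0,0.0006],
], spin=[0,0,0,0,0,0,0,0,0,0,0,0], hand=[-1,-1,-1,-1,-1,-1,-1,-1,-1,-1,-1,-1])

```text
clock: 13.6
tool_pos: [520.2, 105.5, 360.1]
tool_rot: [0.701, 0.713, 0.02, -0.025]
contact_force: [-4.1, -1.0, 5.4]
grip_width: 24.9
grip_force: 83.5
```

Request:
apply_moves([
  [0.016,0,0.001],
  [0.024,0,0.0015],
  [0.033,0,0.0021],
  [0.043,0,0.0028],
  [0.052,0,0.0033],
  [0.059,0,0.0038],
  [0.064,0,0.0041],
  [0.065,0,0.0042],
  [0.062,0,0.004],
  [0.054,0,0.0035],
  [0.041,0,0.0026],
  [0.023,0,0.0015],
], spin=[0,0,0,0,0,0,0,0,0,0,0,0], hand=[-1,-1,-1,-1,-1,-1,-1,-1,-1,-1,-1,-1])

```text
clock: 14.6
tool_pos: [519.0, 170.7, 360.1]
tool_rot: [0.7, 0.713, 0.02, -0.025]
contact_force: [-3.1, -1.2, 5.6]
grip_width: 24.7
grip_force: 83.4
```

```bash
python3 sw.py 30; python3 side.py g3
python3 - <<'E'
import cv2,numpy as np
s=cv2.imread("pics/g3_side.png")
cv2.imwrite("pics/g3c.png",cv2.resize(s[150:300,80:280],(800,600),interpolation=cv2.INTER_CUBIC))
E
```

```text
[[138.77 166.01 249.4  209.38]
 [138.41 165.95 249.12 209.37]
 [138.38 165.89 249.31 209.41]
 [138.61 166.1  249.19 209.35]
 [138.69 166.18 249.22 209.2 ]
 [138.65 166.3  248.89 209.02]
 [138.76 166.08 249.22 209.12]
 [138.8  166.32 248.91 208.92]]
th,h,dx,dy [ 0.   25.94 -1.86 -2.5 ] [-0.  0.  0. -0.]
[-0.    0.    0.    0.   -0.   -0.01 -0.   -0.   -0.   -0.   -0.   -0.    0.    0.    0.    0.    0.    0.    0.01  0.    0.01  0.    0.    0.01
  0.    0.01  0.    0.01  0.01  0.01]
t 16.1 th 0.003602398908315567 w -0.007546985738945413 off 0.0023552601922599468 amp 0.004314693987515802 res 0.0017428356059889397 [519.  170.8 360.1]
clock 16.1
qpos [0.28 0.31 0.37 1.61 0.07 1.84]
tool_pos [519.  170.8 360.1]
tool_rot [ 0.7   0.71  0.02 -0.03]
contact_force [-3.9  1.4  5.5]
torque [0.15 0.35 0.01]
grip_width 24.780807173811976
grip_force 83.40216636657715
side [138.63 166.24  26.    19.   334.  ]
side [305.26 175.08  23.    17.   316.  ]
side [249.26 209.15  27.    23.   462.  ]
wrist [296.03  11.08  24.    29.   487.  ]
wrist [350.2   11.14  28.    30.   555.  ]
wrist [519.68 156.6   59.    58.   767.  ]
wrist [ 516.31  340.3    49.     39.   1192.  ]
wrist [301.41 375.98  17.    25.   311.  ]
wrist [345.67 375.9   22.    25.   378.  ]
```

View pics/g3c.png

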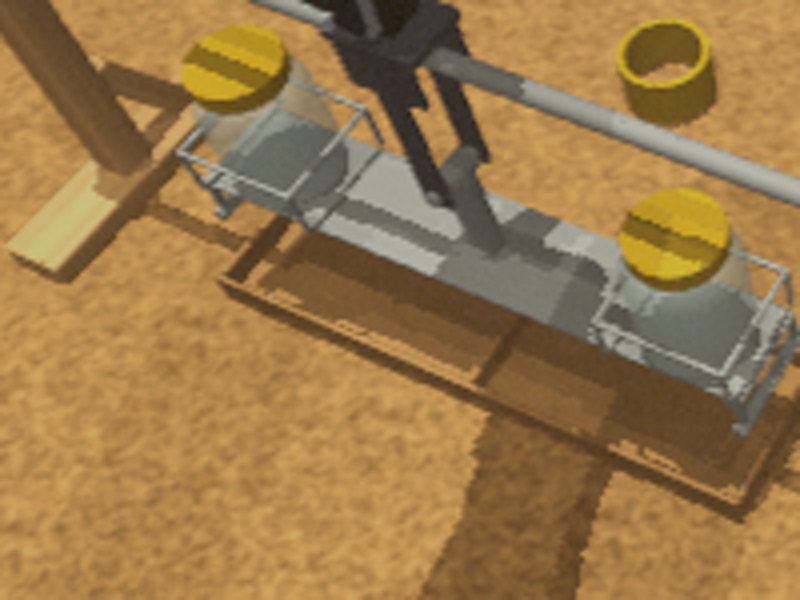

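Run:
```python
from h import *
np.set_printoptions(precision=1,suppress=True)
for l,u,v,z in [("footL",135.5,203,83),("footR",265.5,257,83),("corL",138,220.75,25),("corR",265,278,25),("div near",80+478/4,150+383/4,25)]: print(l,ray("side",u,v,z))
```

```text
footL [478.3 371.   83. ]
footR [488.1 -28.5  83. ]
corL [456.1 371.6  25. ]
corR [459.5 -36.2  25. ]
div near [464.6 168.5  25. ]
```

The carrier is calm (amplitude about 0.004 rad) and centred over the tray to within my measurement of about 2 mm. I'll hold for over four seconds and check again.

Request:
apply_moves([
  [0,0,0],
  [0,0,0],
  [0,0,0],
  [0,0,0],
  [0,0,0],
  [0,0,0],
  [0,0,0],
  [0,0,0],
  [0,0,0],
  [0,0,0],
  [0,0,0],
  [0,0,0],
], spin=[0,0,0,0,0,0,0,0,0,0,0,0], hand=[-1,-1,-1,-1,-1,-1,-1,-1,-1,-1,-1,-1])

```text
clock: 17.2
tool_pos: [519.0, 170.8, 360.1]
tool_rot: [0.7, 0.713, 0.021, -0.026]
contact_force: [-4.2, 1.1, 6.0]
grip_width: 25.4
grip_force: 83.4
```

Request:
apply_moves([
  [0,0,0],
  [0,0,0],
  [0,0,0],
  [0,0,0],
  [0,0,0],
  [0,0,0],
  [0,0,0],
  [0,0,0],
  [0,0,0],
  [0,0,0],
  [0,0,0],
  [0,0,0],
], spin=[0,0,0,0,0,0,0,0,0,0,0,0], hand=[-1,-1,-1,-1,-1,-1,-1,-1,-1,-1,-1,-1])

```text
clock: 18.2
tool_pos: [519.0, 170.8, 360.1]
tool_rot: [0.7, 0.713, 0.021, -0.026]
contact_force: [-4.9, 1.2, 5.7]
grip_width: 25.1
grip_force: 83.4
```

Request:
apply_moves([
  [0,0,0],
  [0,0,0],
  [0,0,0],
  [0,0,0],
  [0,0,0],
  [0,0,0],
  [0,0,0],
  [0,0,0],
  [0,0,0],
  [0,0,0],
  [0,0,0],
  [0,0,0],
], spin=[0,0,0,0,0,0,0,0,0,0,0,0], hand=[-1,-1,-1,-1,-1,-1,-1,-1,-1,-1,-1,-1])

```text
clock: 19.2
tool_pos: [519.0, 170.8, 360.1]
tool_rot: [0.7, 0.713, 0.021, -0.026]
contact_force: [-3.8, 0.6, 5.6]
grip_width: 25.1
grip_force: 83.4
```

```bash
python3 sw.py 40 | tail -4
```

```text
th,h,dx,dy [ 0.   25.35 -1.54 -2.28] [ 0.  0.  0. -0.]
[ 0.    0.    0.    0.    0.    0.    0.    0.    0.    0.01  0.    0.01  0.01  0.01  0.01  0.    0.01  0.    0.01  0.    0.    0.    0.    0.
  0.    0.    0.    0.   -0.   -0.   -0.   -0.   -0.   -0.   -0.   -0.   -0.   -0.   -0.    0.  ]
t 21.2 th -0.0016709396458827496 w 0.010280784338493236 off 0.0021875966920462493 amp 0.003640994907369478 res 0.0012799793040236334 [519.   170.83 360.12]
```

It has been calm for 6.6 s, so I release and retreat straight up.

Request:
apply_moves([
  [0,0,0],
  [0,0,0],
  [0,0,0],
  [0,0,0],
  [0,0,0],
  [0,0,0],
  [0,0,-0.1],
  [0,0,-0.2],
  [0,0,-0.2],
  [0,0,-0.2],
  [0,0,-0.1],
  [0,0,0],
], spin=[0,0,0,0,0,0,0,0,0,0,0,0], hand=[1,1,1,1,1,1,1,1,1,1,1,1])

```text
clock: 22.2
tool_pos: [520.8, 164.1, 457.6]
tool_rot: [0.7, 0.713, 0.022, -0.024]
contact_force: [-0.4, -0.2, 0.5]
grip_width: 85.5
grip_force: 0.0
```

Run:
```python
from sw import *
s0=read_state();print(s0["clock"],s0["tool_pos"],s0["contact_force"],s0["grip_width"])
import sw
T=[];Z=[]
for i in range(24):
    T.append(read_state()["clock"]);B=[b for b in blobs(camera("side")) if 250<b[4]<700];Z.append(sum(([b[0],b[1]] for b in B),[]))
print(np.array(Z[::4]))
c=calibration("side");P=np.array([519-1.5,171.5-2.3,195.])
idx=[ (z[0:2]+z[4:6]) for z in Z]
th=tilt(np.array(idx),c,P,25.4,0,0,0);print(fit(np.array(T),th,T[-1]))
```

```text
22.2 [520.84 164.07 457.56] [-0.39 -0.17  0.49] 85.49626401269083
[[138.57 166.09 305.19 175.05 249.11 209.12]
 [138.67 165.98 305.27 175.1  249.18 209.3 ]
 [138.67 166.02 305.22 175.13 249.15 209.39]
 [138.52 166.02 305.23 175.11 249.41 209.39]
 [138.79 166.17 305.18 175.08 249.22 209.39]
 [138.99 166.14 305.23 175.11 249.28 209.22]]
(array([0., 0., 0.]), np.float64(0.0012921889094433996))
```

The trolley hasn't moved since release, the carrier hangs level and the robot is clear. I'm handing the job in.

```bash
python3 -c "
from cell import *
print(close_job())"
```

```text
the job is handed in; nothing more can be done
None
```

The trolley is released over the tray middle, within about 2 mm by my camera measurements, with the carrier level (about 0.004 rad of swing left after 6.6 s of calm); I had to let go and regrasp once on the way, about 82 mm short of the tray, because the arm's last joint reached its limit, and the job was handed in at about 23 s.

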